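Close a plate nest to its gauge mark with the knurled adjuster wheel

ROBOT

A 6-joint arm with a two-finger parallel gripper is mounted at the origin on a cart in front of the work surface, level with it; the furniture and walls round the work are solid. World frame = base frame: x ahead of the robot, y to its left, z up, the work surface at z = 0. Lengths are in m, angles in rad, forces in N, time in s.
With the tool pointing down it reaches from about 0.375 to 0.925 m from the base axis. Payload 5.7 kg.
Tool frame: the origin (TCP) lies on the mounting face of the last link; the fingertips stand 182 mm ahead of it and the grasp point (between the pads) lies 163 mm ahead of it; z points along the fingers, x is the direction in which the jaws open and shut, and the axes are right-handed (so a half turn about z gives the same grasp; the last joint's range is limited). The gripper opens to 88 mm and grips with 3 to 60 N. Pads are 20 mm wide; open, the fingers measure 115 mm over their backs; the gripper's body (75 mm by 178 mm) begins 61 mm behind the grasp point.
Start: joints at [-1.405, 0.359, 1.51, -0, 1.272, -0.115], TCP at [0.166, -0.576, 0.405] pointing down, gripper open.
Joint ranges: [-2.97, 2.97], [-1.01, 2.36], [0.21, 2.38], [-0.96, 4.11], [0.2, 2.71], [-2.98, 2.98]. Speed limits (rad/s): [2.39, 2.39, 3.14, 3.14, 3.14, 3.14].

INTERFACE

Orientations are given as a unit quaternion [x, y, z, w].
In Python, from workcell import get_state, capture, finish_job, search_frame gives the robot as it stands. The module is installed in compiled form; this text tells all that it offers.
- The arm moves only by the tool play_rows, never from a script. Its argument "targets" is a list of rows, each a list of 7 numbers: the opening, from -1 (shut) to 1 (fully open), so that 0 is half open, then the shift along the tool's x, y, z in m, then the turn, a rotation vector about the tool's x, y, z in rad. In form: [[gripper, dx, dy, dz, ax, ay, az], ...]. A call has 1 to 20 rows; each row shifts and turns the commanded pose from where the row before left it, along the tool's axes as they then stand; what a row does not reach is not made up. A row lasts 1/12 s, in which the tool goes at most 41.7 mm and 7.16 degrees, less where a joint would pass 70% of its speed; a pose out of reach is approached as far as the arm can. A call is refused whole if a number of a shift passes 0.0417 or a number of a turn 0.125, either way. A call with a gripper value outside its range is refused whole. The fingers move at their own pace and stop on an object; "squeeze" is the grip in N (left out, the last holds). Time passes only in rows, so rows that do not move let the fingers close. It gives the time, the measured TCP pose, the force and the opening at its end, in the units of the state.
- get_state(): the state, without advancing time (a new reading comes with each control period).
- capture(name): name is "scene" or "top"; returns a dict with "color" (384x512x3 uint8, blue, green, red), "camera_matrix" (3x3 intrinsics, pixels), "extrinsics" (4x4, takes a point from world to camera coordinates). Camera axes: x right, y down, z forward; pixel columns grow to the right and rows downward; lengths in m; the calibration is good to about 2 mm. A picture is of the moment at which its call begins. There is no depth.
- finish_job(): hands the job in, once; it reports no verdict.
Trained networks look in the newest picture that a camera, given by its name, has taken for a name from the list of things; names that differ only in an ending like _2 or _b are one class to them, and where a whole thing is asked for, a point or a joint stands for the part that bears it (a point fixed in the world has none). Each returns a list of dicts, best first, with "p" (0 to 1); they miss things now and then, are a little off and sometimes report something else, mostly with a low value. They report only what shows in the picture. A call takes as long as a camera call.
- search_frame(camera, target): "position" ([x, y, z] in m, in the coordinates of the camera as it stood for that picture, good to about 4 mm: the middle of the surface that is visible of it).
The state is a dict: "t": time; "qpos": joint angles; "qd": joint speeds; "joint_efforts": joint torques, N m; "eef_pos": TCP position; "orientation": TCP orientation; "wrist_force": force on the tool from outside, world axes, zero at the start; "ft_torque": the same for the moment, N m; "grip_width": finger opening in m.
Only numpy, scipy, OpenCV 4.12 (cv2) and the standard library are available. Lean on these libraries where they do the work, as an engineer would, in place of code of your own. Each camera call takes 0.05 s, during which the arm holds its last target.

TASK

The jaw of the plate nest stands too far open. With a fingertip pressed lightly on top of the knurled adjuster wheel, roll the wheel, stroke by stroke, until the pointer on the jaw stands at the middle of the dark line of the gauge rider, then take the hand away. Move the jaw only by the wheel, grasp nothing, and leave the well plate in the nest and the loose tubes beside it where they are.

Things in the scene. Friction and masses are not known exactly. Their poses are not given: they have to be found in the camera images.
- nest: adjustable plate nest, aluminium base 150 x 240 x 12 mm fixed to the bench. Origin: centre of its underside; x points away from the robot, y along its length to the 36 mm high fence at the left end, z up; yaw within 0.3 rad. At the -y end a grey housing (100 mm in x, 50 mm in y, top 61 mm above the bench, centred at x 0, y -78 mm) holds the wheel in a slot
- wheel: steel adjuster wheel, knurled rim, radius 34 mm, 26 mm wide, axis along the nest's y, its top 19 mm above the housing between round cheeks of 27 mm radius. Origin: its centre, 46 mm above the bench; this frame turns with it. Rolling its top to the nest's +x (away from the robot) closes the jaw, 1 mm for each 3.4 mm of rim (10 mm per radian); the other way opens it. It stays where it is left; rim drag about 2 N
- wheel_top (a point): topmost point of the wheel's rim when not pressed, 80 mm above the bench, mid-width; axes as the nest's. A downward press of 5 to 10 N gives enough grip to roll it; the wheel does not give way downwards. Strokes of about 15 mm either side of this point, following the rim, stay clear of the housing
- jaw: black steel jaw, a bar 90 mm in x, 12 mm in y, top 40 mm above the bench, driven by the wheel along the nest's y; it starts fully open (jaw range 44 mm) and closes towards +y, towards the plate. Origin under its middle at bench height, axes as the nest's
- pointer (a point): tip of the black steel pointer (3 mm wide, 20 mm long) on the end of the jaw nearest the robot, 30 mm above the bench; moves with the jaw; axes as the nest's
- gauge_mark (a point): the dark 6 mm wide upright index line on the inner face of the white gauge rider (11 x 24 x 16 mm) fixed on the rail along the robot's side of the nest; 30 mm above the bench, 10 to 36 mm beyond the pointer (+y) at the start; axes as the nest's. The pointer is right when it has the same y as this line, measured along the nest's y
- well_plate: loose white well plate 128 x 85 x 15 mm lying in the nest between jaw and fence; origin at the centre of its underside
- conical: loose capped plastic tube 112 mm long, 22 mm thick, lying on the bench on the robot's side of the nest; origin under its centre
- microtube: loose small capped tube 43 mm long, 16 mm thick, lying on the bench on the far side of the nest; origin under its centre

How it is judged:
By the outcome, as a careful person would: the job done as asked, in the order asked, and still so for the second after the job is handed in, with the robot touching nothing.
It also fails if it takes over 58 s, if anything falls off the work surface, if the arm or the gripper's body presses on something with over 40 N, if the wrist force passes 120 N, or if a joint passes its speed limit or range.

## Working session

There is one attempt and no reset: what is moved stays moved. The work goes in short steps, Python scripts to look and compute and a tool call to move; the robot and the scene stay as the last step left them, time stands still between calls to the robot, and variables do not carry over. Pictures are saved under pics/ and viewed, and the job is handed in when it is done.

Besides the shell and the picture viewer there is one more tool, called by a JSON object that holds its "fn" and its "kwargs", one argument or row to a line. play_rows: Moves the arm, as the interface text tells. Its arguments: {"type":"object","properties":{"targets":{"type":"array","items":{"type":"array","items":{"type":"number"}}},"squeeze":{"type":"number"}},"required":["targets"]}

```bash
mkdir -p pics; python3 - <<'E'
from workcell import *
import cv2,numpy as np
s=get_state();print({k:np.round(v,4).tolist() for k,v in s.items()})
for n in("scene","top"):
    c=capture(n);cv2.imwrite(f"pics/{n}0.png",c["color"]);print(n,c["camera_matrix"],np.round(c["extrinsics"],4))
    E=np.array(c["extrinsics"])
    for t in["nest","wheel","wheel_top","jaw","pointer","gauge_mark","well_plate","conical","microtube"]:
        try:
            for r in search_frame(n,t)[:2]:
                print(n,t,round(r["p"],2),np.round(E[:3,:3].T@(np.array(r["position"])-E[:3,3]),4))
        except Exception as e:print(t,e)
print(get_state()["t"])
E
```

```text
{'t': 0.0, 'qpos': [-1.4051, 0.3595, 1.5114, -0.0, 1.2725, -0.1151], 'qd': [-0.0003, -0.0007, -0.0009, -0.0001, -0.0001, 0.0005], 'joint_efforts': [-0.0014, -51.5373, -27.0727, 0.0671, 0.0347, -0.0002], 'eef_pos': [0.1662, -0.5761, 0.4038], 'orientation': [0.7991, -0.6012, -0.0007, -0.0006], 'wrist_force': [-0.0606, 0.3593, 0.3863], 'ft_torque': [-0.0492, 0.0452, -0.0382], 'grip_width': 0.0879}
scene [[489.64335092   0.         246.41682573]
 [  0.         489.64335092 192.96546609]
 [  0.           0.           1.        ]] [[ 0.8656 -0.5007  0.0081 -0.5147]
 [-0.2821 -0.5008 -0.8183  0.1622]
 [ 0.4138  0.706  -0.5748  0.7261]
 [ 0.      0.      0.      1.    ]]
scene nest 0.83 [ 0.5024 -0.162   0.027 ]
scene wheel 0.71 [ 0.5132 -0.158   0.0764]
scene wheel_top 0.87 [ 0.5086 -0.167   0.0329]
scene jaw 0.73 [ 0.5215 -0.1852  0.0331]
scene pointer 0.74 [ 0.5225 -0.1812  0.033 ]
scene pointer 0.65 [ 0.6355 -0.16    0.0103]
scene gauge_mark 0.23 [ 0.5214 -0.1787  0.0312]
scene well_plate 0.94 [ 0.5249 -0.0272  0.032 ]
scene well_plate 0.4 [ 0.5222 -0.1859  0.0331]
scene conical 0.58 [ 0.4193 -0.0813  0.0197]
scene microtube 0.63 [ 0.6349 -0.1541  0.0101]
top [[488.11375801   0.         250.87296149]
 [  0.         488.11375801 191.42181323]
 [  0.           0.           1.        ]] [[-0.0285 -0.9996 -0.0092 -0.0774]
 [-0.9871  0.0296 -0.1573  0.5677]
 [ 0.1575  0.0046 -0.9875  0.8562]
 [ 0.      0.      0.      1.    ]]
top nest 0.76 [ 0.5243 -0.1053  0.0147]
top wheel 0.59 [ 0.5233 -0.1519  0.0816]
top wheel_top 0.67 [ 0.5229 -0.1112  0.0126]
top jaw 0.82 [ 0.5236 -0.1129  0.0414]
top pointer 0.77 [ 0.5209 -0.113   0.0371]
top pointer 0.57 [ 0.5269 -0.0138  0.0245]
top gauge_mark 0.63 [ 0.4562 -0.0876  0.0356]
top well_plate 0.68 [ 0.5225 -0.0166  0.0239]
top conical 0.63 [ 0.4179 -0.0632  0.0181]
top conical 0.53 [ 0.5228 -0.1137  0.037 ]
top microtube 0.54 [ 0.6349 -0.1479  0.0173]
1.0
```

```bash
python3 - <<'E'
import cv2
a=cv2.imread("pics/scene0.png");b=cv2.imread("pics/top0.png")
cv2.imwrite("pics/a.png",cv2.resize(a[130:330,140:390],None,fx=3,fy=3,interpolation=2))
cv2.imwrite("pics/b.png",cv2.resize(b[60:260,180:430],None,fx=3,fy=3,interpolation=2))
E
```

```text
(no output)
```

View pics/a.png

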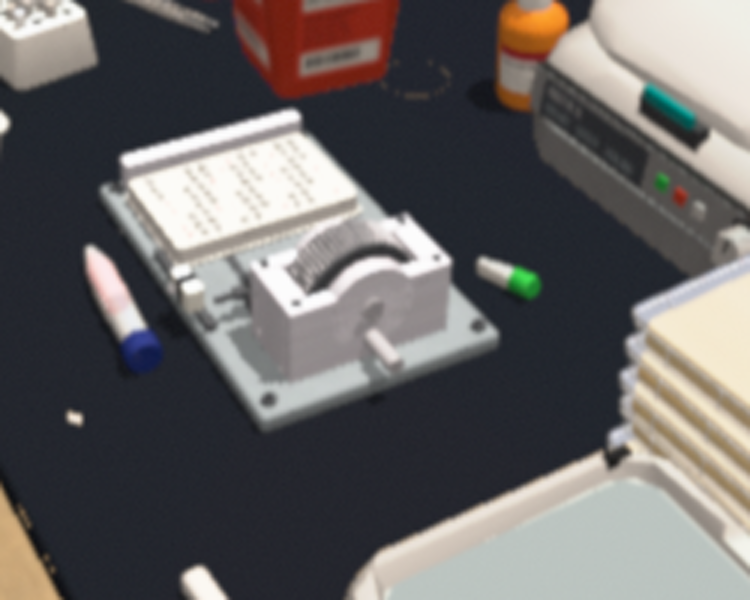

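View pics/b.png

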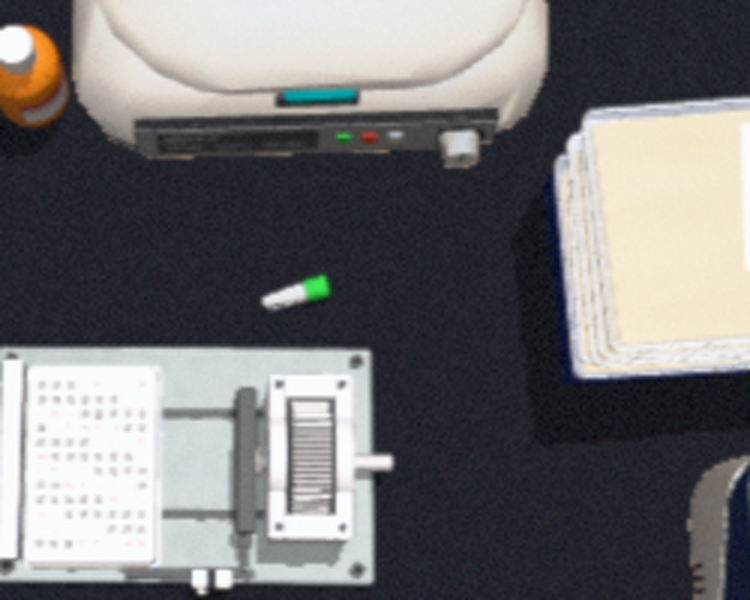

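View pics/scene0.png

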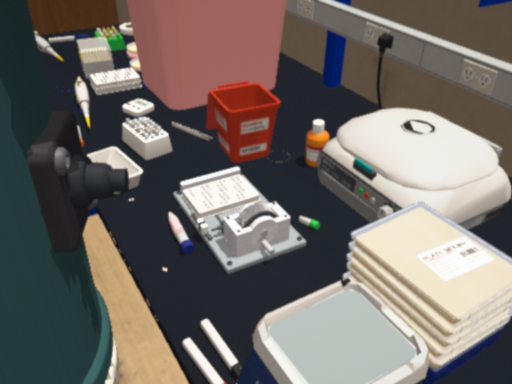

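```bash
python3 - <<'E'
import cv2
b=cv2.imread("pics/top0.png")
cv2.imwrite("pics/b2.png",cv2.resize(b[165:265,170:310],None,fx=5.5,fy=5.5,interpolation=2))
cv2.imwrite("pics/b3.png",cv2.resize(b[225:265,235:285],None,fx=15,fy=15,interpolation=0))
a=cv2.imread("pics/scene0.png")
cv2.imwrite("pics/a3.png",cv2.resize(a[205:255,185:245],None,fx=12,fy=12,interpolation=0))
E
```

```text
(no output)
```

View pics/b2.png

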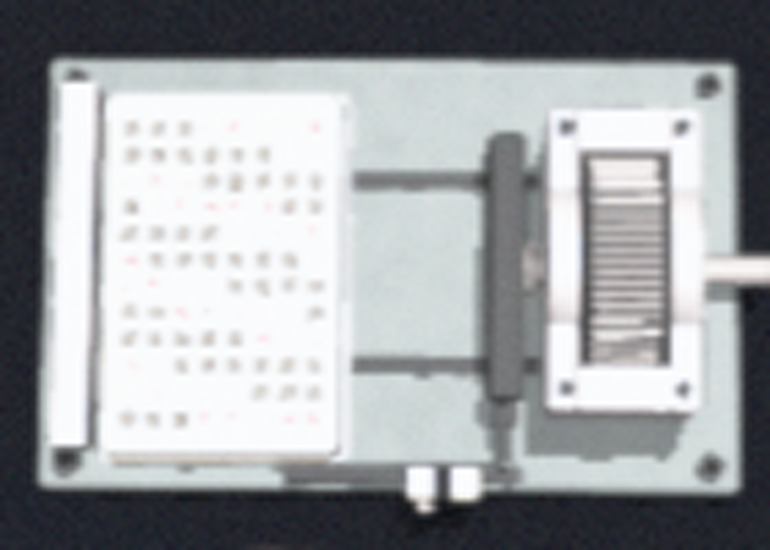

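View pics/b3.png

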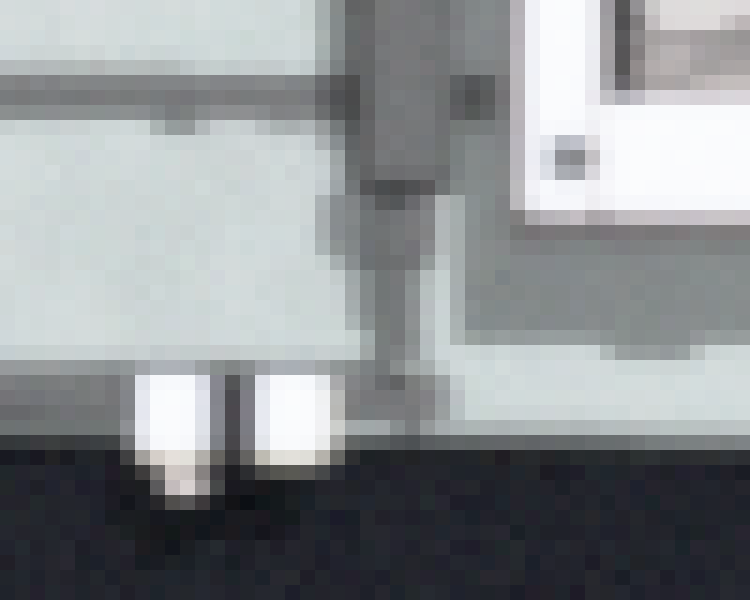

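View pics/a3.png

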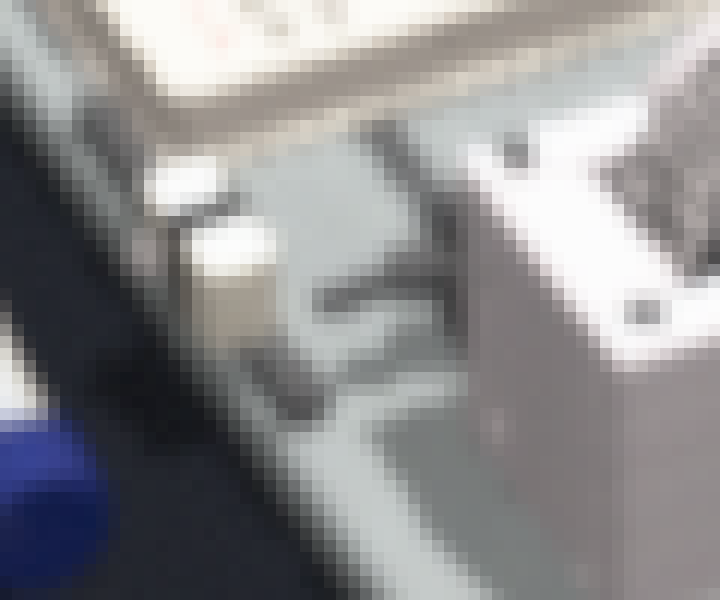

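```bash
cat > h.py <<'E'
import numpy as np,cv2
from workcell import *
def unproj(c,u,v,z):
    K=np.array(c["camera_matrix"]);E=np.array(c["extrinsics"]);R=E[:3,:3];o=-R.T@E[:3,3]
    d=R.T@np.linalg.solve(K,[u,v,1]);return o+d*(z-o[2])/d[2]
def proj(c,P):
    K=np.array(c["camera_matrix"]);E=np.array(c["extrinsics"]);p=K@(E[:3,:3]@np.array(P)+E[:3,3]);return p[:2]/p[2]
E
python3 - <<'E'
from h import *
c=capture("top");s=capture("scene")
print(-np.array(c["extrinsics"])[:3,:3].T@np.array(c["extrinsics"])[:3,3])
f=lambda x,y,z:unproj(c,170+x/5.5-.5,165+y/5.5-.5,z)
for x,y in[(52,60),(737,65),(742,493),(40,488)]:print(np.round(f(x,y,.012),4))
print("housing");H=[f(x,y,.061) for x,y in[(548,109),(702,111),(699,412),(546,410)]]
print(np.round(H,4))
W=[f(x,y,.061) for x,y in[(583,152),(669,152),(669,366),(583,366)]];print("slot",np.round(W,4),np.mean(W,0))
g=lambda x,y,z:unproj(c,235+x/15-.5,225+y/15-.5,z)
print("jaw",np.round([f(x,y,.04) for x,y in[(487,132),(524,132),(521,400),(487,400)]],4))
print("mark",g(232,370,.037),"ptr",g(398,370,.03), g(398,300,.03))
C=f(0,0,.012)
E
```

```text
[ 0.42330517 -0.0981249   0.93408838]
[0.6057 0.0438 0.012 ]
[ 0.5967 -0.1957  0.012 ]
[ 0.4485 -0.1906  0.012 ]
[0.4571 0.0486 0.012 ]
housing
[[ 0.5746 -0.1275  0.061 ]
 [ 0.5724 -0.1782  0.061 ]
 [ 0.4736 -0.173   0.061 ]
 [ 0.4757 -0.1235  0.061 ]]
slot [[ 0.5599 -0.1385  0.061 ]
 [ 0.5591 -0.1668  0.061 ]
 [ 0.4888 -0.1639  0.061 ]
 [ 0.4896 -0.136   0.061 ]] [ 0.52433177 -0.15130216  0.061     ]
jaw [[ 0.571  -0.1074  0.04  ]
 [ 0.5706 -0.1199  0.04  ]
 [ 0.4805 -0.1159  0.04  ]
 [ 0.4808 -0.1046  0.04  ]]
mark [ 0.45967815 -0.08920743  0.037     ] ptr [ 0.45937444 -0.10949987  0.03      ] [ 0.46791982 -0.10977126  0.03      ]
```

{"fn": "play_rows", "kwargs": {
  "targets": [
    [-1, 0, 0, 0, 0, 0, -0.1044],
    [-1, 0, 0, 0, 0, 0, -0.1044],
    [-1, 0, 0, 0, 0, 0, -0.1044],
    [-1, 0, 0, 0, 0, 0, -0.1044],
    [-1, 0, 0, 0, 0, 0, -0.1044],
    [-1, 0, 0, 0, 0, 0, -0.1044],
    [-1, 0, 0, 0, 0, 0, -0.1044],
    [-1, 0, 0, 0, 0, 0, -0.1044],
    [-1, 0, 0, 0, 0, 0, -0.1044],
    [-1, 0, 0, 0, 0, 0, -0.1044],
    [-1, 0, 0, 0, 0, 0, -0.1044],
    [-1, 0, 0, 0, 0, 0, -0.1044],
    [-1, 0, 0, 0, 0, 0, 0]
  ]
}}

```text
t: 2.18
eef_pos: [0.1663, -0.5765, 0.4046]
orientation: [1.0, -0.017, -0.0, -0.0]
wrist_force: [-0.4, -0.2, 0.3]
grip_width: 0.0049
```

{"fn": "play_rows", "kwargs": {
  "targets": [
    [-1, 0.0205, -0.0273, 0, 0, 0, 0],
    [-1, 0.0205, -0.0273, 0, 0, 0, 0],
    [-1, 0.0205, -0.0273, 0, 0, 0, 0],
    [-1, 0.0205, -0.0273, 0, 0, 0, 0],
    [-1, 0.0205, -0.0273, 0, 0, 0, 0],
    [-1, 0.0205, -0.0273, 0, 0, 0, 0],
    [-1, 0.0205, -0.0273, 0, 0, 0, 0],
    [-1, 0.0205, -0.0273, 0, 0, 0, 0],
    [-1, 0.0205, -0.0273, 0, 0, 0, 0],
    [-1, 0.0205, -0.0273, 0, 0, 0, 0],
    [-1, 0.0205, -0.0273, 0, 0, 0, 0],
    [-1, 0.0205, -0.0273, 0, 0, 0, 0],
    [-1, 0.0205, -0.0273, 0, 0, 0, 0],
    [-1, 0.0205, -0.0273, 0, 0, 0, 0],
    [-1, 0.0205, -0.0273, 0, 0, 0, 0],
    [-1, 0.0205, -0.0273, 0, 0, 0, 0],
    [-1, 0, 0, 0, 0, 0, 0],
    [-1, 0, 0, 0, 0, 0, 0]
  ]
}}

```text
t: 3.68
eef_pos: [0.5111, -0.1509, 0.4046]
orientation: [1.0, -0.018, 0.0, 0.0]
wrist_force: [-0.6, -0.5, -0.2]
grip_width: 0.0006
```

```bash
cat >> h.py <<'E'
from scipy.spatial.transform import Rotation as Ro
def st():
    s=get_state();R=Ro.from_quat(s["orientation"]).as_matrix();p=np.array(s["eef_pos"]);tip=p+.182*R[:,2]
    y=np.array([.036,.9994,0]);x=np.array([.9994,-.036,0]);w=np.array([.5242,-.151,.080])
    print("t",round(s["t"],2),"tip-wheeltop nest mm",np.round([(tip-w)@x*1e3,(tip-w)@y*1e3,(tip-w)[2]*1e3],1),"tool offs",np.round(R.T@(w-tip)*1e3,1),"F",np.round(s["wrist_force"],2),"w",round(s["grip_width"],4))
    print(np.round(R,4).tolist())
E
python3 - <<'E'
from h import *
st()
for n in("scene","top"):
    c=capture(n);cv2.imwrite(f"pics/{n}1.png",c["color"])
    for z in (.08,):print(n,proj(c,[.5242,-.151,.08]))
E
```

```text
t 3.68 tip-wheeltop nest mm [-13.1  -0.4 142.6] tool offs [ 13.1  -0.4 142.6] F [-0.6  -0.49 -0.18] w 0.0006
[[0.9993, -0.0364, -0.0], [-0.0364, -0.9993, -0.0], [0.0, 0.0, -1.0]]
scene [255.87726583 208.16329455]
top [283.75706899 210.28722918]
```

View pics/scene1.png

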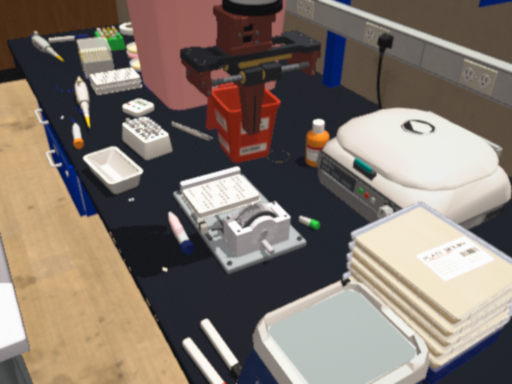

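View pics/top1.png

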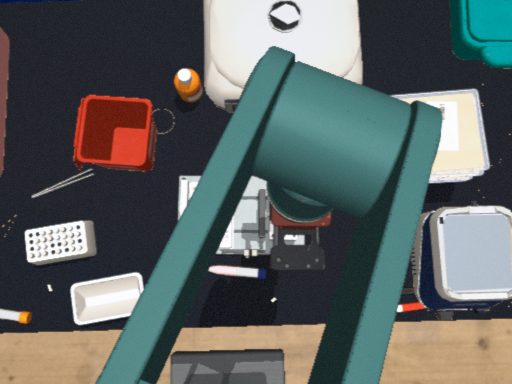

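{"fn": "play_rows", "kwargs": {
  "targets": [
    [-1, 0, -0.0002, 0.026, 0, 0, 0],
    [-1, 0, -0.0002, 0.026, 0, 0, 0],
    [-1, 0, 0, 0.026, 0, 0, 0],
    [-1, 0, 0, 0.026, 0, 0, 0],
    [-1, 0, 0, 0.02, 0, 0, 0],
    [-1, 0, 0, 0.01, 0, 0, 0],
    [-1, 0, 0, 0.004, 0, 0, 0],
    [-1, 0, 0, 0, 0, 0, 0],
    [-1, 0, 0, 0, 0, 0, 0]
  ]
}}

```text
t: 4.53
eef_pos: [0.5105, -0.1525, 0.2675]
orientation: [1.0, -0.019, 0.001, 0.0]
wrist_force: [-0.4, 0.3, 0.8]
grip_width: 0.0004
```

{"fn": "play_rows", "kwargs": {
  "targets": [
    [-1, 0, 0, 0.001, 0, 0, 0],
    [-1, 0, 0, 0.001, 0, 0, 0],
    [-1, 0, 0, 0, 0, 0, 0]
  ]
}}

```text
t: 4.78
eef_pos: [0.5106, -0.1519, 0.2654]
orientation: [1.0, -0.019, 0.001, 0.0]
wrist_force: [0.1, 0.4, 0.4]
grip_width: 0.0003
```

{"fn": "play_rows", "kwargs": {
  "targets": [
    [-1, 0, 0, 0.001, 0, 0, 0],
    [-1, 0, 0, 0, 0, 0, 0]
  ]
}}

```text
t: 4.95
eef_pos: [0.5104, -0.1517, 0.2639]
orientation: [1.0, -0.019, 0.0, 0.0]
wrist_force: [0.5, 0.4, 0.1]
grip_width: 0.0007
```

{"fn": "play_rows", "kwargs": {
  "targets": [
    [-1, 0, -0.0005, 0.001, 0, 0, 0],
    [-1, 0, 0, 0, 0, 0, 0]
  ]
}}

```text
t: 5.12
eef_pos: [0.5103, -0.1511, 0.2626]
orientation: [1.0, -0.019, -0.0, -0.0]
wrist_force: [0.7, 0.2, -0.5]
grip_width: 0.0004
```

{"fn": "play_rows", "kwargs": {
  "targets": [
    [-1, 0, 0, 0.001, 0, 0, 0],
    [-1, 0, 0, 0, 0, 0, 0]
  ]
}}

```text
t: 5.28
eef_pos: [0.5102, -0.1512, 0.2615]
orientation: [1.0, -0.019, -0.0, -0.0]
wrist_force: [0.1, -0.2, -1.1]
grip_width: 0.0005
```

{"fn": "play_rows", "kwargs": {
  "targets": [
    [-1, 0, 0, 0.0005, 0, 0, 0],
    [-1, 0, 0, 0, 0, 0, 0]
  ]
}}

```text
t: 5.45
eef_pos: [0.5103, -0.1513, 0.2611]
orientation: [1.0, -0.019, -0.0, -0.0]
wrist_force: [0.1, 0.1, 0.5]
grip_width: 0.0005
```

{"fn": "play_rows", "kwargs": {
  "targets": [
    [-1, 0, 0, 0.0007, 0, 0, 0],
    [-1, 0, 0, 0, 0, 0, 0]
  ]
}}

```text
t: 5.62
eef_pos: [0.5104, -0.1513, 0.2609]
orientation: [1.0, -0.019, 0.0, -0.0]
wrist_force: [-1.2, 0.8, 5.3]
grip_width: 0.0006
```

{"fn": "play_rows", "kwargs": {
  "targets": [
    [-1, 0, 0, 0.0007, 0, 0, 0],
    [-1, 0, 0, 0, 0, 0, 0]
  ]
}}

```text
t: 5.78
eef_pos: [0.5103, -0.1513, 0.2608]
orientation: [1.0, -0.019, 0.0, 0.0]
wrist_force: [-3.3, 1.8, 11.4]
grip_width: 0.0009
```

```bash
python3 - <<'E'
from h import *
st()
c=capture("scene");a=c["color"];cv2.imwrite("pics/s2.png",cv2.resize(a[150:260,200:320],None,fx=6,fy=5,interpolation=2))
E
```

```text
t 5.78 tip-wheeltop nest mm [-13.8  -0.8  -1.2] tool offs [13.8 -0.8 -1.2] F [-3.3   1.8  11.37] w 0.0009
[[0.9993, -0.0371, 0.0004], [-0.0371, -0.9993, -0.0001], [0.0004, 0.0001, -1.0]]
```

View pics/s2.png

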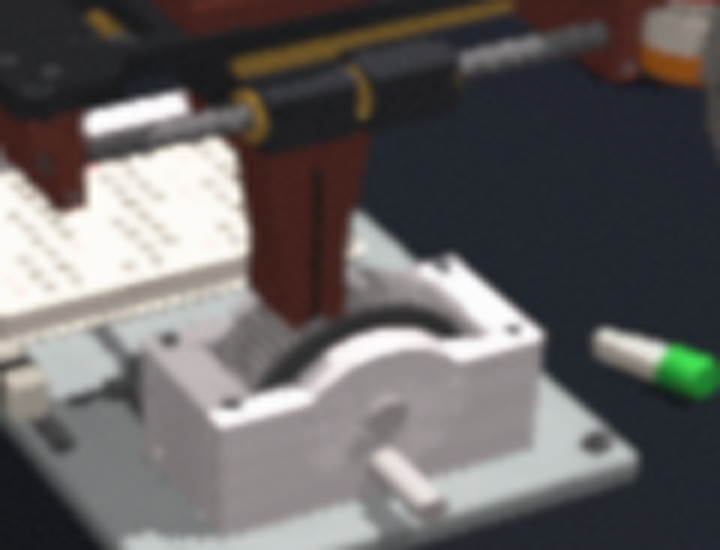

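{"fn": "play_rows", "kwargs": {
  "targets": [
    [-1, 0, 0, -0.0003, 0, 0, 0],
    [-1, 0.002, 0, 0, 0, 0, 0],
    [-1, 0.002, 0, 0, 0, 0, 0],
    [-1, 0.002, 0, 0, 0, 0, 0],
    [-1, 0, 0, 0, 0, 0, 0]
  ]
}}

```text
t: 6.25
eef_pos: [0.5164, -0.1515, 0.2614]
orientation: [1.0, -0.019, 0.0, 0.0]
wrist_force: [-3.2, 1.2, 14.4]
grip_width: 0.0008
```

```bash
python3 - <<'E'
from h import *
st()
c=capture("top");b=c["color"];cv2.imwrite("pics/t3.png",cv2.resize(b[225:265,235:285],None,fx=15,fy=15,interpolation=0))
c=capture("scene");a=c["color"];cv2.imwrite("pics/a4.png",cv2.resize(a[205:255,185:245],None,fx=12,fy=12,interpolation=0))
E
```

```text
t 6.25 tip-wheeltop nest mm [-7.7 -0.9 -0.6] tool offs [ 7.7 -0.9 -0.6] F [-3.21  1.18 14.45] w 0.0008
[[0.9993, -0.0371, 0.0004], [-0.0371, -0.9993, -0.0002], [0.0004, 0.0002, -1.0]]
```

View pics/t3.png

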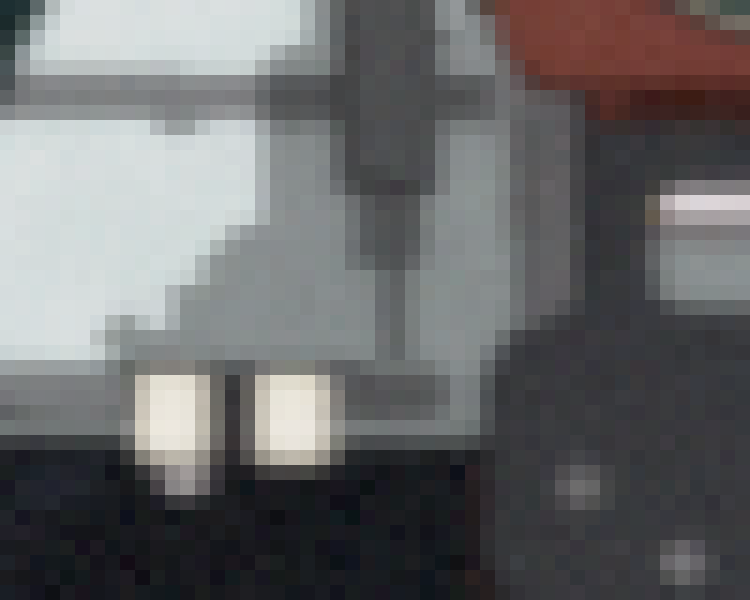

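{"fn": "play_rows", "kwargs": {
  "targets": [
    [-1, 0.001, 0, -0.0006, 0, 0, 0],
    [-1, 0.002, 0, 0, 0, 0, 0],
    [-1, 0.002, 0, 0, 0, 0, 0],
    [-1, 0.002, 0, 0, 0, 0, 0],
    [-1, 0, 0, 0, 0, 0, 0]
  ]
}}

```text
t: 6.77
eef_pos: [0.5241, -0.1518, 0.2622]
orientation: [1.0, -0.019, 0.001, 0.0]
wrist_force: [-2.2, 2.5, 12.9]
grip_width: 0.0006
```

{"fn": "play_rows", "kwargs": {
  "targets": [
    [-1, 0.002, 0, 0, 0, 0, 0],
    [-1, 0.002, 0, 0, 0, 0, 0],
    [-1, 0.002, 0, 0, 0, 0, 0],
    [-1, 0, 0, 0, 0, 0, 0]
  ]
}}

```text
t: 7.1
eef_pos: [0.5302, -0.1521, 0.2619]
orientation: [1.0, -0.019, 0.001, 0.0]
wrist_force: [-0.1, 1.8, 8.6]
grip_width: 0.0006
```

```bash
python3 - <<'E'
from h import *
st()
c=capture("top");b=c["color"];cv2.imwrite("pics/t4.png",cv2.resize(b[225:265,235:285],None,fx=15,fy=15,interpolation=0))
E
```

```text
t 7.1 tip-wheeltop nest mm [ 6.4 -0.9 -0.1] tool offs [-6.4 -0.9 -0.1] F [-0.13  1.77  8.61] w 0.0006
[[0.9993, -0.0373, 0.0024], [-0.0373, -0.9993, -0.0004], [0.0024, 0.0003, -1.0]]
```

View pics/t4.png

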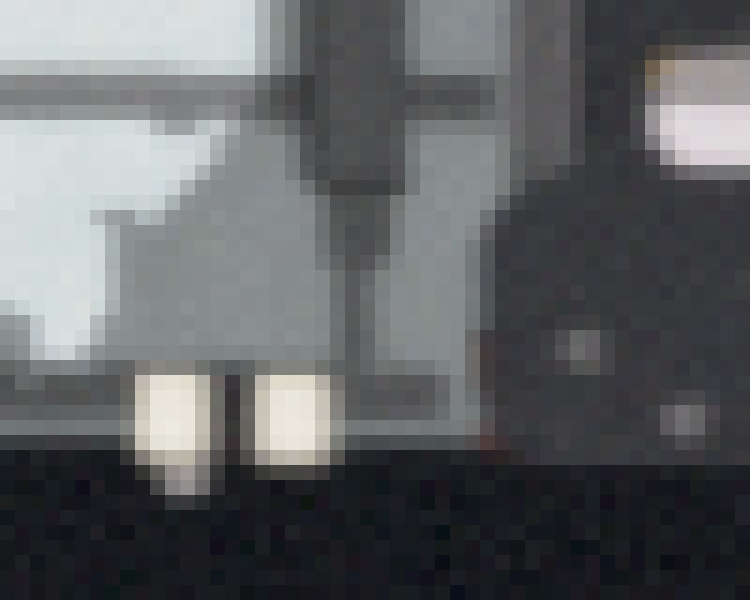

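{"fn": "play_rows", "kwargs": {
  "targets": [
    [-1, 0.002, 0, 0.0001, 0, 0, 0],
    [-1, 0.002, 0, 0.0001, 0, 0, 0],
    [-1, 0.002, 0, 0.0003, 0, 0, 0],
    [-1, 0.001, 0, 0.0002, 0, 0, 0],
    [-1, 0, 0, 0, 0, 0, 0]
  ]
}}

```text
t: 7.57
eef_pos: [0.5375, -0.1524, 0.2612]
orientation: [1.0, -0.019, 0.002, 0.0]
wrist_force: [1.4, 1.1, 8.2]
grip_width: 0.0007
```

```bash
cat >> h.py <<'E'
def meas(name):
    c=capture("top");b=c["color"];cv2.imwrite(f"pics/{name}.png",cv2.resize(b[225:265,235:285],None,fx=15,fy=15,interpolation=0))
    g=b.astype(float).mean(2)
    print("ptr rows",np.round(g[243:249,245:268].mean(0)).astype(int).tolist())
    print("mark rows",np.round(g[251:255,243:262].mean(0)).astype(int).tolist())
E
python3 - <<'E'
from h import *
st();meas("t5")
E
```

```text
t 7.57 tip-wheeltop nest mm [13.9 -1.1 -0.8] tool offs [-13.9  -1.   -0.8] F [1.35 1.08 8.22] w 0.0007
[[0.9993, -0.0374, 0.0032], [-0.0374, -0.9993, -0.0006], [0.0033, 0.0005, -1.0]]
ptr rows [137, 138, 138, 138, 140, 140, 139, 139, 138, 138, 137, 117, 97, 118, 135, 139, 138, 139, 139, 140, 137, 115, 76]
mark rows [111, 196, 227, 229, 226, 182, 104, 55, 96, 194, 227, 229, 226, 194, 130, 95, 90, 91, 93]
```

{"fn": "play_rows", "kwargs": {
  "targets": [
    [-1, 0, 0, -0.006, 0, 0, 0],
    [-1, 0, 0, -0.008, 0, 0, 0],
    [-1, -0.0137, -0.0005, 0, 0, 0, 0],
    [-1, -0.014, -0.0005, 0, 0, 0, 0],
    [-1, 0, 0, 0, 0, 0, 0],
    [-1, 0, 0, 0.008, 0, 0, 0],
    [-1, 0, 0, 0.004, 0, 0, 0],
    [-1, 0, 0, 0.001, 0, 0, 0],
    [-1, 0, 0, 0.001, 0, 0, 0],
    [-1, 0, 0, 0, 0, 0, 0]
  ]
}}

```text
t: 8.45
eef_pos: [0.5092, -0.1504, 0.2605]
orientation: [1.0, -0.018, -0.0, 0.0]
wrist_force: [-2.9, 0.4, 10.5]
grip_width: 0.0002
```

```bash
python3 - <<'E'
from h import *
st();meas("t6")
E
```

```text
t 8.45 tip-wheeltop nest mm [-15.    0.1  -1.5] tool offs [15.   0.  -1.5] F [-2.92  0.36 10.47] w 0.0002
[[0.9993, -0.0369, -0.0001], [-0.0369, -0.9993, -0.0001], [-0.0001, 0.0001, -1.0]]
ptr rows [214, 206, 188, 171, 159, 147, 142, 139, 138, 137, 134, 116, 96, 118, 135, 138, 138, 139, 139, 140, 139, 140, 139]
mark rows [113, 196, 226, 228, 225, 183, 104, 54, 94, 192, 226, 229, 226, 192, 130, 94, 91, 92, 92]
```

Pointer unchanged by the landing. Next stroke.

{"fn": "play_rows", "kwargs": {
  "targets": [
    [-1, 0.001, 0, -0.0003, 0, 0, 0],
    [-1, 0.002, 0, -0.0003, 0, 0, 0],
    [-1, 0.002, 0, -0.0003, 0, 0, 0],
    [-1, 0.002, 0, -0.0002, 0, 0, 0],
    [-1, 0.002, 0, -0.0001, 0, 0, 0],
    [-1, 0.002, 0, 0, 0, 0, 0],
    [-1, 0, 0, 0, 0, 0, 0]
  ]
}}

```text
t: 9.08
eef_pos: [0.5209, -0.1508, 0.262]
orientation: [1.0, -0.019, 0.001, 0.0]
wrist_force: [-1.8, 1.7, 12.5]
grip_width: 0.0003
```

{"fn": "play_rows", "kwargs": {
  "targets": [
    [-1, 0.002, 0, 0, 0, 0, 0],
    [-1, 0.002, 0, 0, 0, 0, 0],
    [-1, 0.002, 0, 0, 0, 0, 0],
    [-1, 0.002, 0, 0, 0, 0, 0],
    [-1, 0, 0, 0, 0, 0, 0]
  ]
}}

```text
t: 9.5
eef_pos: [0.5292, -0.1512, 0.262]
orientation: [1.0, -0.019, 0.001, 0.0]
wrist_force: [-0.8, 1.4, 10.5]
grip_width: 0.0005
```

{"fn": "play_rows", "kwargs": {
  "targets": [
    [-1, 0.002, 0, 0.0001, 0, 0, 0],
    [-1, 0.002, 0, 0.0001, 0, 0, 0],
    [-1, 0.002, 0, 0.0002, 0, 0, 0],
    [-1, 0.002, 0, 0.0003, 0, 0, 0],
    [-1, 0.001, 0, 0.0002, 0, 0, 0],
    [-1, 0, 0, 0, 0, 0, 0]
  ]
}}

```text
t: 10.0
eef_pos: [0.5385, -0.1516, 0.2611]
orientation: [1.0, -0.019, 0.002, 0.0]
wrist_force: [1.0, 1.2, 7.7]
grip_width: 0.0006
```

```bash
python3 - <<'E'
from h import *
st();meas("t7")
E
```

```text
t 10.0 tip-wheeltop nest mm [14.9 -0.1 -0.9] tool offs [-14.8  -0.1  -1. ] F [0.99 1.18 7.65] w 0.0006
[[0.9993, -0.0372, 0.0031], [-0.0372, -0.9993, -0.0006], [0.0031, 0.0005, -1.0]]
ptr rows [138, 137, 137, 138, 138, 138, 125, 103, 108, 128, 136, 137, 137, 137, 137, 137, 138, 140, 139, 139, 131, 92, 56]
mark rows [113, 195, 227, 229, 225, 182, 104, 54, 97, 193, 227, 230, 227, 192, 131, 95, 91, 92, 92]
```

{"fn": "play_rows", "kwargs": {
  "targets": [
    [-1, 0, 0, -0.006, 0, 0, 0],
    [-1, 0, 0, -0.008, 0, 0, 0],
    [-1, -0.0115, 0, 0, 0, 0, 0],
    [-1, -0.0115, 0, 0, 0, 0, 0],
    [-1, 0, 0, 0, 0, 0, 0],
    [-1, 0, 0, 0.008, 0, 0, 0],
    [-1, 0, 0, 0.003, 0, 0, 0],
    [-1, 0, 0, 0.001, 0, 0, 0],
    [-1, 0, 0, 0.0008, 0, 0, 0],
    [-1, 0, 0, 0, 0, 0, 0]
  ]
}}

```text
t: 10.88
eef_pos: [0.5135, -0.1504, 0.2613]
orientation: [1.0, -0.019, -0.001, -0.0]
wrist_force: [-2.4, 0.5, 5.0]
grip_width: 0.0007
```

{"fn": "play_rows", "kwargs": {
  "targets": [
    [-1, 0.001, 0, 0, 0, 0, 0],
    [-1, 0.002, 0, 0, 0, 0, 0],
    [-1, 0.002, 0, 0, 0, 0, 0],
    [-1, 0.002, 0, 0, 0, 0, 0],
    [-1, 0.002, 0, 0, 0, 0, 0],
    [-1, 0.002, 0, 0, 0, 0, 0],
    [-1, 0.001, 0, 0, 0, 0, 0],
    [-1, 0, 0, 0, 0, 0, 0]
  ]
}}

```text
t: 11.55
eef_pos: [0.5265, -0.1508, 0.2622]
orientation: [1.0, -0.019, 0.001, 0.0]
wrist_force: [-1.0, 0.7, 9.6]
grip_width: 0.0007
```

```bash
python3 - <<'E'
from h import *
st();meas("t8")
E
```

```text
t 11.55 tip-wheeltop nest mm [2.6 0.2 0.2] tool offs [-2.6  0.2  0.2] F [-1.    0.65  9.6 ] w 0.0007
[[0.9993, -0.0372, 0.0017], [-0.0372, -0.9993, -0.0001], [0.0017, 0.0, -1.0]]
ptr rows [138, 138, 138, 136, 116, 94, 109, 130, 138, 137, 137, 137, 137, 137, 136, 137, 139, 140, 140, 140, 136, 97, 60]
mark rows [112, 196, 226, 229, 226, 183, 103, 56, 97, 193, 226, 228, 226, 193, 130, 94, 92, 92, 91]
```

View pics/t8.png

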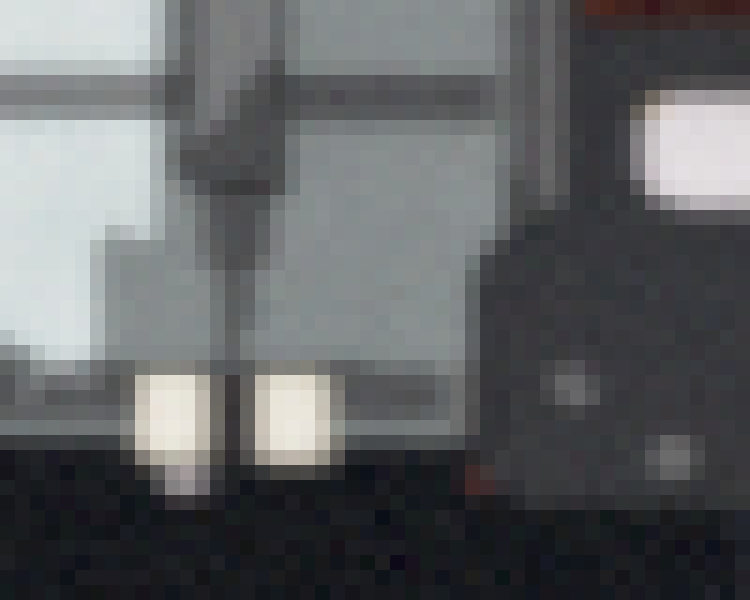

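```bash
python3 - <<'E'
from h import *
c=capture("top");s=capture("scene")
y=np.array([.0365,.9993,0])
for z in(.026,.03,.034):print("mark",z,unproj(c,249.97,252.5,z)@y*1e3)
for z in(.028,.03,.032):print("ptr",z,unproj(c,250.18,245.5,z)@y*1e3)
print("mark38",unproj(c,249.97,252.5,.038)@y*1e3)
P=unproj(c,250.18,247,.03);print(proj(s,P))
a=s["color"];cv2.imwrite("pics/a9.png",cv2.resize(a[195:245,185:245],None,fx=12,fy=12,interpolation=0))
E
```

```text
mark 0.026 -72.29830264825462
mark 0.03 -72.34370470174687
mark 0.034 -72.38910675523913
ptr 0.028 -72.60203250308136
ptr 0.03 -72.62411321765232
ptr 0.032 -72.64619393222326
mark38 -72.43450880873137
[206.64089832 223.20495428]
```

View pics/a9.png

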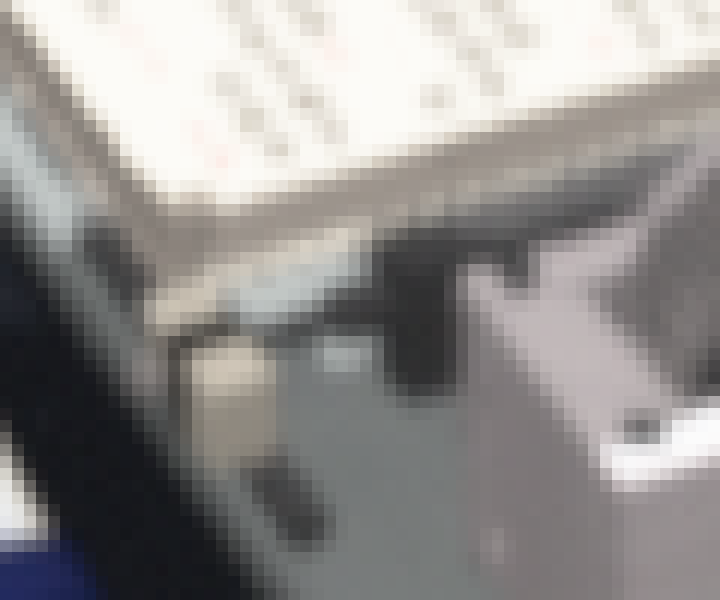

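{"fn": "play_rows", "kwargs": {
  "targets": [
    [-1, 0.0008, 0, 0, 0, 0, 0],
    [-1, 0, 0, 0, 0, 0, 0],
    [-1, 0, 0, -0.001, 0, 0, 0],
    [-1, 0, 0, -0.003, 0, 0, 0],
    [-1, 0, 0, -0.01, 0, 0, 0],
    [-1, 0, 0, -0.025, 0, 0, 0],
    [-1, 0, 0, -0.03, 0, 0, 0],
    [-1, 0, 0, -0.03, 0, 0, 0],
    [-1, 0, 0, -0.03, 0, 0, 0],
    [-1, 0, 0, -0.015, 0, 0, 0],
    [-1, 0, 0, 0, 0, 0, 0]
  ]
}}

```text
t: 12.62
eef_pos: [0.5277, -0.1514, 0.4101]
orientation: [1.0, -0.019, 0.004, 0.001]
wrist_force: [0.5, 0.3, -0.3]
grip_width: 0.0006
```

```bash
python3 - <<'E'
from h import *
st();meas("t10")
E
```

```text
t 12.62 tip-wheeltop nest mm [  4.9  -0.8 148.1] tool offs [ -6.   -1.2 148.1] F [ 0.47  0.25 -0.3 ] w 0.0006
[[0.9993, -0.0372, 0.0074], [-0.0371, -0.9993, -0.0031], [0.0075, 0.0028, -1.0]]
ptr rows [138, 137, 138, 136, 118, 98, 123, 147, 144, 141, 140, 140, 139, 139, 136, 139, 138, 140, 140, 139, 140, 140, 139]
mark rows [112, 198, 228, 230, 226, 184, 105, 54, 99, 194, 227, 229, 227, 195, 131, 95, 91, 92, 94]
```

{"fn": "play_rows", "kwargs": {
  "targets": [
    [-1, -0.01, 0.025, 0, 0, 0, 0],
    [-1, -0.015, 0.027, 0, 0, 0, 0],
    [-1, -0.015, 0.027, 0, 0, 0, 0],
    [-1, -0.015, 0.027, 0, 0, 0, 0],
    [-1, -0.015, 0.027, 0, 0, 0, 0],
    [-1, -0.015, 0.027, 0, 0, 0, 0],
    [-1, -0.015, 0.027, 0, 0, 0, 0],
    [-1, -0.015, 0.027, 0, 0, 0, 0],
    [-1, -0.015, 0.027, 0, 0, 0, 0],
    [-1, -0.015, 0.027, 0, 0, 0, 0],
    [-1, 0, 0.01, 0, 0, 0, 0],
    [-1, 0, 0, 0, 0, 0, 0],
    [-1, 0, 0, 0, 0, 0, 0]
  ]
}}

```text
t: 13.75
eef_pos: [0.3712, -0.4229, 0.4042]
orientation: [1.0, -0.019, -0.0, -0.001]
wrist_force: [-0.8, 0.3, -0.6]
grip_width: 0.0006
```

```bash
python3 - <<'E'
from h import *
st();meas("t11")
c=capture("top");cv2.imwrite("pics/top11.png",cv2.resize(c["color"][150:275,165:310],None,fx=5,fy=4.8,interpolation=2))
E
```

```text
t 13.75 tip-wheeltop nest mm [-143.3 -276.8  142.2] tool offs [ 142.7 -276.7  142.8] F [-0.85  0.27 -0.61] w 0.0006
[[0.9993, -0.0384, -0.0008], [-0.0384, -0.9993, 0.0027], [-0.0009, -0.0026, -1.0]]
ptr rows [208, 187, 172, 159, 139, 138, 174, 204, 212, 213, 212, 212, 212, 211, 212, 212, 214, 214, 215, 212, 182, 157, 152]
mark rows [131, 234, 251, 252, 251, 228, 137, 77, 128, 236, 251, 252, 251, 242, 188, 135, 125, 126, 117]
```

View pics/top11.png

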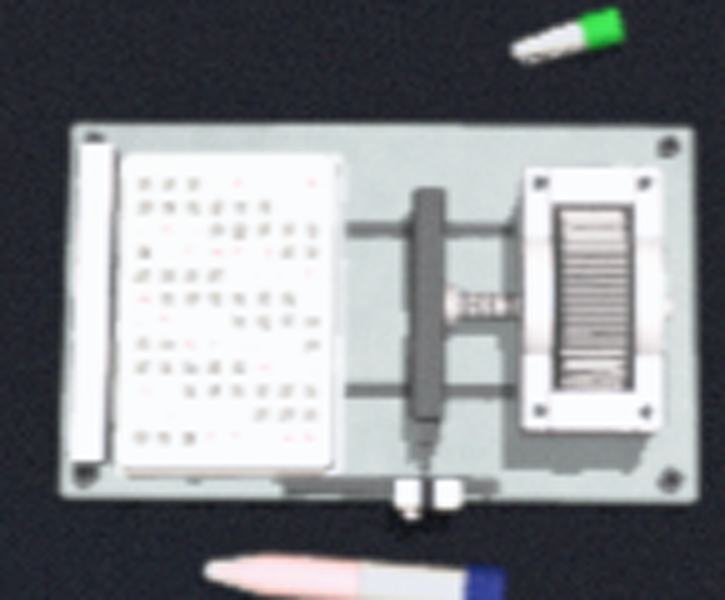

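View pics/t11.png

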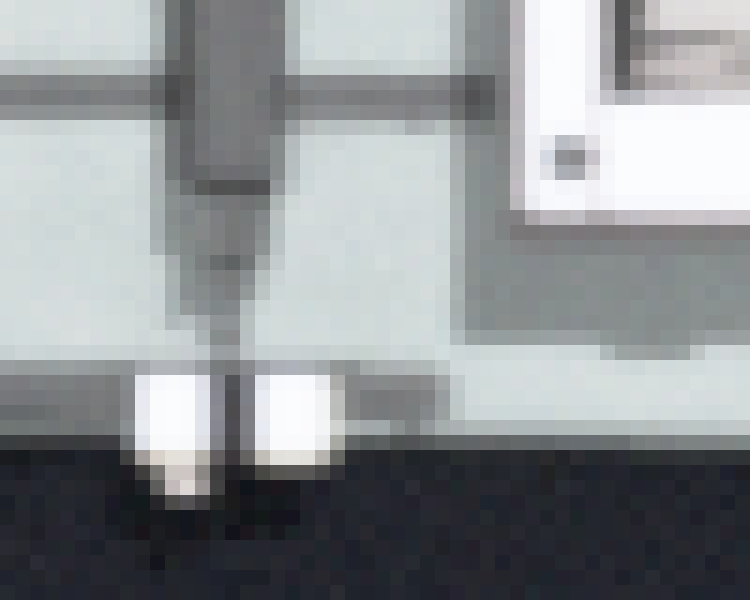

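```bash
python3 -c "
from workcell import *
print(finish_job(),get_state()['t'])"
```

```text
the job is handed in; nothing more can be done
the job is handed in; nothing more can be done
```

I rolled the wheel in three strokes with the closed fingertips, which moved the jaw about 20 mm. I then lifted off, moved the arm away and handed in at about 14 s. Nothing was grasped.

**Pointer position:** in the top view after lifting off, the pointer's centre is at column 250.0 and the gauge line's centre at 250.0. At about 1.85 mm per pixel, I estimate they agree to about 0.3 mm. In the last picture, with the arm clear, the jaw's shadow falls to the left of the pointer. For that reason I took the measurement from the earlier, evenly shaded picture.

**Other things:** the well plate and both tubes look undisturbed in the last picture. I judged this by eye and did not measure it.

**Press force:** it read 5 to 13 N for most of the rolling, with one reading of 14.4 N early in the first stroke. That is above the suggested 5 to 10 N but well under the 40 N limit. I raised the hand slightly after that reading.

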